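# Clamp a lock cylinder to the gauge mark

## Task

Lay the brass lock cylinder flat on the bed of the blue spring-gauge vice, lengthwise between its two jaws. Then turn the black knob clockwise until the jaws hold the cylinder and the orange pointer stands in the green band of the dial, never letting it run into the red; the knob screws itself down as it tightens and rides on a spring, so follow it down by feel and never push it down or pull it up hard. Set the cylinder down gently, let go of everything at the end, and leave the other things on the bench where they are.

Things in the scene. Friction and masses are not known exactly. Their poses are not given: they have to be found in the camera images.
- brass_center (a point): centre, half-way up, of the brass (gold-coloured) euro lock cylinder, 70 mm long along y, 34 mm wide along x, 17 mm high (z up), 0.16 kg. It lies flat. A thin cam tongue in the middle of its length sticks out a further 6 mm at the +x side and may be gripped over. Grasp it across its 34 mm width. Either end may face either jaw.
- steel_center (a point): centre of the steel (silver-grey) lock cylinder, 62 x 34 x 17 mm; a bystander, to be left alone
- cutter: loose toothed cutter wheel lying flat, diameter 64 mm, 7 mm thick; origin under its centre; a bystander
- fob: loose black car key remote, 35 x 63 x 15 mm; origin under its centre; a bystander
- vice: the vice, screwed to the bench: blue base plate 116 (x) x 256 (y) x 12 mm, origin at the centre of its underside. Its clamping axis is its own y: grey drive housing (top 52 mm high) with the knob (up to 106 mm high) at its -y end, grey gauge housing (55 mm high) with the dial at its +y end, the black bed between them.
- bed_pad: the bed; origin at the centre of its top face, 20 mm above the bench, same axes as the vice. It is a flat 64 (x) x 86 (y) mm rubber pad with nothing beside it in x
- knob_grip (a point): on the vertical axis of the round black knob, half-way up it, where to grip: diameter 38 mm, 26 mm high; its underside stands 28 mm above the drive housing at knob angle 0. As it is tightened it screws itself down by some millimetres in each turn of the wrist, and the gripper must go down with it: feel the vertical force and ease it off as you turn.
- knob_seat (a point): where knob_grip stands when nothing bears on the knob. The knob gives way along its axis against a spring, 6 N for each mm; if it is pushed down or pulled up by 2 mm (12 N) from here its thread is damaged.
- knob_turn (a joint): angle of the knob (rad), 0 to 5, starts between 0 and 0.6. Grows as the knob is turned clockwise seen from above, which drives the steel jaw towards the brass jaw by 6 mm per rad. It stays where it is left and needs 0.15 to 0.25 N m.
- jaw_face (a point): middle of the clamping face (36 mm wide, 18 mm high, looks to the vice's +y) of the steel moving jaw driven by the knob
- anvil_face (a point): middle of the clamping face (36 mm wide, 18 mm high, looks to the vice's -y) of the brass sprung jaw. It yields along the vice's +y against a spring, from about 5 N to begin moving to about 14 N at the middle of the green band. The jaws are 80 to 84 mm apart at the start.
- pointer_body (a joint): angle of the orange pointer on the dial (rad), 0 at rest; 80 rad per metre of the sprung jaw's travel (6 mm reads 0.48). The green band runs from 0.41 to 0.55, the red begins at 0.60. It grows as the clamping force grows.
- pointer_tip (a point): tip of the orange pointer, 56 mm long; it swings clockwise seen from above as the force grows
- dial (a point): the pointer's pivot on the white dial face
Things that resemble listed ones, but are neither listed nor needed, are in the scene too. Of the things like the part that bears brass_center, leave any that is turquoise; of the rest the larger one is meant.

How it is judged:
On the way, in this order (a step that is already met when the one before it is completed fails the run):
1. the brass cylinder lies flat on the bed between the jaws, let go (horizontal distance between brass_center and bed_pad below 0.016 m and z of brass_center in the frame of bed_pad below 0.012 m and angle between the y axis of brass_center and the y axis of vice, either way round below 0.25 rad and contact force between brass_cylinder and the fingers below 0.1 N), for 0.2 s.
2. the pointer stands in the green band (value of joint pointer_body between 0.41 and 0.55 rad), for 0.2 s.
At the end, for the whole second after the job is handed in: the pointer rests in the green band (0.41 to 0.55 rad), the brass cylinder lies flat on the bed, clamped lengthwise between the jaws (within 7 degrees of the vice's axis, its centre within 22 mm of the bed's centre), at rest (all of step 2 and horizontal distance between brass_center and bed_pad below 0.022 m and z of brass_center in the frame of bed_pad below 0.012 m and angle between the y axis of brass_center and the y axis of vice, either way round below 0.12 rad and linear speed of brass_cylinder below 0.01 m/s); the robot touches nothing.
It fails at once if the pointer runs into the red (past 0.60 rad) (value of joint pointer_body above 0.6 rad).
It fails at once if the knob is pushed down or pulled up by 2 mm (12 N) against its spring (z of knob_grip in the frame of knob_seat above 0.002 m or z of knob_grip in the frame of knob_seat below -0.002 m).
It fails at once if the cylinder is pressed onto the bed with more than 60 N (contact force between brass_cylinder and bed_pad above 60 N).
It fails at once if a bystander is shifted more than 20 mm (distance of any of steel_center, cutter, fob from where it was at the start of the episode above 0.02 m).
It also fails if it takes over 72 s, if anything falls off the work surface, if the arm or the gripper's body presses on something with over 40 N, if the wrist force passes 120 N, or if a joint passes its speed limit or range.

## Robot

A 7-joint arm with a two-finger parallel gripper is mounted at the origin on a cart in front of the work surface, level with it; the furniture and walls round the work are solid. World frame = base frame: x ahead of the robot, y to its left, z up, the work surface at z = 0. Lengths are in m, angles in rad, forces in N, time in s.
With the tool pointing down it reaches from about 0.425 to 0.825 m from the base axis. Payload 3.6 kg.
Tool frame: the origin (TCP) lies at the centre of the arm's flange, where the gripper is bolted on; the fingertips stand 186 mm ahead of it and the grasp point (between the pads) lies 167 mm ahead of it; z points along the fingers, y is the line along which they close (so a half turn about z gives the same grasp; the last joint's range is limited). The gripper opens to 93 mm and grips with 3 to 60 N. Pads are 15 mm wide; open, the fingers measure 128 mm over their backs; the gripper's body (75 mm by 188 mm) begins 65 mm behind the grasp point.
Start: joints at [-1.357, 0.615, -0.013, 1.423, 0.008, 1.103, -0.04], TCP at [0.154, 0.631, 0.405] pointing down, gripper open.
Joint ranges: [-3.12, 3.12], [-0.3, 2.06], [-1.34, 1.32], [0.26, 2.42], [-1.36, 4.5], [0.01, 1.98], [-2.84, 2.84]. Speed limits (rad/s): [2.79, 2.79, 3.14, 3.14, 3.14, 3.14, 3.14].

## Interface

Orientations are given as a 3x3 rotation matrix whose columns are the frame's x, y, z axes.
In Python, from workcell import ctrl gives the robot as it stands.
- The arm moves only by the tool drive_tool, never from a script. Its argument "moves" is a list of rows, each a list of 7 numbers: the turn, a rotation vector about the tool's x, y, z in rad, then the shift along the tool's x, y, z in m, then the closure in counts, from 0 (fully open) to 255 (shut). In form: [[ax, ay, az, x, y, z, fingers], ...]. A call has 1 to 5 rows; each row shifts and turns the commanded pose from where the row before left it, along the tool's axes as they then stand; what a row does not reach is not made up. A row lasts 1/12 s, in which the tool goes at most 41.7 mm and 7.16 degrees, less where a joint would pass 70% of its speed; a pose out of reach is approached as far as the arm can. A call with a gripper value outside its range is refused whole. The fingers move at their own pace and stop on an object; the grip force is fixed at half the most. Time passes only in rows, so rows that do not move let the fingers close. It gives the time, the measured TCP pose, the force and the opening at its end, in the units of the state.
- ctrl.state(): the state, without advancing time (a new reading comes with each control period).
- ctrl.capture(name): name is "side" or "top" or "wrist"; returns a dict with "pixels" (400x640x3 uint8, blue, green, red), "camera_matrix" (3x3 intrinsics, pixels), "position" and "rotation" of the camera in the world; the wrist camera has in their place "T_tool_cam" (4x4, takes a point from camera to tool coordinates, whose origin is the TCP and whose axes are the flange's). Camera axes: x right, y down, z forward; pixel columns grow to the right and rows downward; lengths in m; the calibration is good to about 2 mm. A picture is of the moment at which its call begins: read the wrist's pose just before it. There is no depth.
- ctrl.sign_off(): hands the job in, once; it reports no verdict.
Trained networks look in the newest picture that a camera, given by its name, has taken for a name from the list of things; names that differ only in an ending like _2 or _b are one class to them, and where a whole thing is asked for, a point or a joint stands for the part that bears it (a point fixed in the world has none). Each returns a list of dicts, best first, with "p" (0 to 1); they miss things now and then, are a little off and sometimes report something else, mostly with a low value. They report only what shows in the picture. A call takes as long as a camera call. They do not tell look-alikes from the thing itself.
- ctrl.find_in(camera, thing): "at" ([row, column] in pixels, amid what is visible of it).
- ctrl.pinpoint(camera, thing): "at" ([row, column] in pixels: a listed point, or the origin of a listed thing).
The state is a dict: "t": time; "joints": joint angles; "joint_velocities": joint speeds; "joint_torque": joint torques, N m; "eef_pos": TCP position; "eef_rot": TCP orientation; "contact_force": force on the tool from outside, world axes, zero at the start; "ft_torque": the same for the moment, N m; "opening": finger opening in m.
Only numpy, scipy, OpenCV 4.12 (cv2) and the standard library are available. Lean on these libraries where they do the work, as an engineer would, in place of code of your own. Each camera call takes 0.05 s, during which the arm holds its last target. There are 200 camera calls.

## Working session

There is one attempt and no reset: what is moved stays moved. The work goes in short steps, Python scripts to look and compute and a tool call to move; the robot and the scene stay as the last step left them, time stands still between calls to the robot, and variables do not carry over. Pictures are saved under pics/ and viewed, on a budget of 10 in all, crops included, one or two more only if the job needs it, and the job is handed in when it is done.

Besides the shell and the picture viewer there is one more tool, called after ">>>" in YAML: its name, and indented under it one key for each argument. drive_tool: Moves the arm, as the interface text tells. Its arguments: {"type":"object","properties":{"moves":{"type":"array"}},"required":["moves"]}

```bash
mkdir -p pics; ls
cat > h.py <<'E'
import numpy as np, cv2
from workcell import ctrl
def snap(n,f=None):
    s=ctrl.state(); c=ctrl.capture(n)
    if f: cv2.imwrite('pics/'+f,c['pixels'])
    K=np.array(c['camera_matrix'])
    if n=='wrist':
        T=np.array(c['T_tool_cam']); R=np.array(s['eef_rot']); p=np.array(s['eef_pos'])
        return K,R@T[:3,:3],p+R@T[:3,3],c['pixels']
    return K,np.array(c['rotation']),np.array(c['position']),c['pixels']
def ray(v,at):
    K,R,p=v[:3]; d=R@np.linalg.solve(K,[at[1],at[0],1.]); return p,d
def onz(v,at,z):
    p,d=ray(v,at); return p+d*(z-p[2])/d[2]
def proj(v,X):
    K,R,p=v[:3]; q=K@(R.T@(np.array(X)-p)); return q[1]/q[2],q[0]/q[2]
E
cat > a.py <<'E'
from h import *
np.set_printoptions(precision=4,suppress=True)
Z=dict(brass_center=.0085,steel_center=.0085,cutter=0,fob=0,vice=0,bed_pad=.02,knob_grip=.093,jaw_face=.03,anvil_face=.03,pointer_tip=.057,dial=.056)
s=ctrl.state(); print({k:np.round(v,3) for k,v in s.items()})
for n in ('top','side'):
    v=snap(n,n+'1.png'); print(n,v[2],v[1][:,2])
    for k,z in Z.items():
        for r in ctrl.pinpoint(n,k)[:4]: print(k,np.round(r['p'],2),np.round(r['at'],1),onz(v,r['at'],z))
E
python3 a.py
```

```text
pics
{'t': np.float64(0.0), 'joints': array([-1.357,  0.616, -0.013,  1.425,  0.008,  1.103, -0.04 ]), 'joint_velocities': array([ 0.001, -0.002,  0.   ,  0.   , -0.   , -0.004, -0.001]), 'joint_torque': array([ -0.001, -45.894,   0.209, -16.574,  -0.061,   0.021,   0.   ]), 'eef_pos': array([0.154, 0.631, 0.404]), 'eef_rot': array([[-0.971,  0.237, -0.001],
       [ 0.237,  0.971, -0.002],
       [-0.   , -0.003, -1.   ]]), 'contact_force': array([ 0.273, -0.325, -0.781]), 'ft_torque': array([0.09 , 0.018, 0.064]), 'opening': np.float64(0.093)}
top [ 0.3241 -0.1247  1.2536] [ 0.185   0.0041 -0.9827]
brass_center 0.97 [240.2 419.5] [ 0.4661 -0.3748  0.0085]
brass_center 0.84 [253.1 330.7] [ 0.4292 -0.1614  0.0085]
brass_center 0.61 [254.5 375.5] [ 0.4288 -0.2689  0.0085]
steel_center 0.63 [245.2 266.1] [ 0.444  -0.0056  0.0085]
cutter 0.83 [213.9 252. ] [0.5206 0.0332 0.    ]
fob 0.75 [210.2 201.9] [0.5264 0.1565 0.    ]
fob 0.58 [252.3 330.3] [ 0.4319 -0.1606  0.    ]
vice 0.86 [187.3 341.9] [ 0.5932 -0.1859  0.    ]
bed_pad 0.77 [190.2 345.6] [ 0.582 -0.194  0.02 ]
bed_pad 0.57 [18
[... 580 characters left out ...]
[0.0791 0.1869 0.8913] [ 0.4729 -0.3136 -0.8234]
brass_center 0.8 [203.4 410.2] [ 0.4583 -0.3775  0.0085]
brass_center 0.57 [242.5 355.3] [ 0.4373 -0.1686  0.0085]
brass_center 0.57 [224.3 388.8] [ 0.4351 -0.2808  0.0085]
steel_center 0.78 [270.1 303.8] [ 0.4414 -0.0103  0.0085]
cutter 0.92 [256.3 274.7] [0.5193 0.0323 0.    ]
vice 0.62 [202.7 331.3] [ 0.5849 -0.1893  0.    ]
bed_pad 0.74 [199.3 334.6] [ 0.5784 -0.1954  0.02  ]
knob_grip 0.56 [165.4 358.2] [ 0.5989 -0.2841  0.093 ]
knob_grip 0.51 [200.3 331.6] [ 0.5381 -0.155   0.093 ]
jaw_face 0.51 [189.3 342.5] [ 0.5902 -0.23    0.03  ]
anvil_face 0.4 [201.1 321.3] [ 0.5872 -0.1558  0.03  ]
dial 0.57 [196.6 296.8] [ 0.62   -0.0965  0.056 ]
```

```bash
python3 -c "
import cv2
a=cv2.imread('pics/top1.png')[130:290,170:470]; cv2.imwrite('pics/c1.png',cv2.resize(a,None,fx=2.66,fy=2.66,interpolation=cv2.INTER_CUBIC))"
```

```text
(no output)
```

View pics/c1.png

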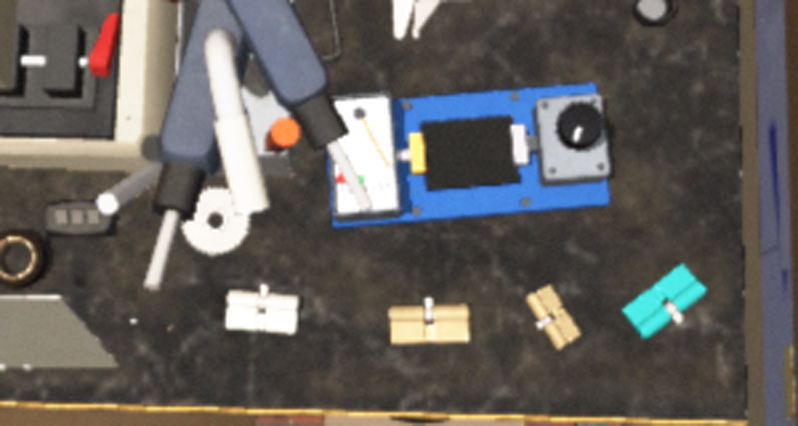

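View pics/side1.png

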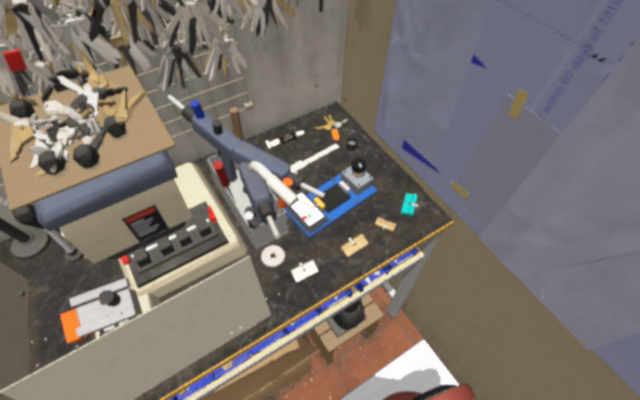

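```bash
cat > b.py <<'E'
from h import *
np.set_printoptions(precision=4,suppress=True)
for n in ('top','side'):
    v=snap(n); hsv=cv2.cvtColor(v[3],cv2.COLOR_BGR2HSV)
    # brass
    m=cv2.inRange(hsv,(12,60,90),(26,200,255))
    num,l,st,ce=cv2.connectedComponentsWithStats(m)
    for i in range(1,num):
        if 60<st[i,4]<900:
            g=np.argwhere(l==i); w=np.array([onz(v,q,.017)[:2] for q in g]); c,(a,b),t=cv2.minAreaRect((w*1000).astype(np.float32))
            print(n,'gold',st[i,4],ce[i][::-1],np.array(c)/1000,a,b,t)
    m=cv2.inRange(hsv,(100,150,80),(118,255,255))
    num,l,st,ce=cv2.connectedComponentsWithStats(m); i=1+np.argmax(st[1:,4])
    g=np.argwhere(l==i); w=np.array([onz(v,q,.012)[:2] for q in g]); print(n,'blue',st[i,4],cv2.minAreaRect((w*1000).astype(np.float32)))
E
python3 b.py
```

```text
top gold 187 [  6.5936 101.9733] [1.0577 0.4455] 63.808353424072266 35.11117172241211 37.215065002441406
top gold 873 [ 71.984  502.8213] [ 0.904  -0.5901] 397.2929382324219 16.250078201293945 1.1506811380386353
top gold 136 [62.8382 87.4265] [0.8961 0.4705] 67.76805114746094 22.699466705322266 19.562641143798828
top gold 93 [ 60.3118 274.7634] [ 0.9166 -0.0069] 24.689735412597656 28.222673416137695 1.5726436376571655
top gold 438 [ 90.9612 410.1781] [ 0.847  -0.3409] 69.76753234863281 117.89591217041016 66.98681640625
top gold 62 [ 86.0968 233.1613] [0.8475 0.0943] 53.7947883605957 17.69733238220215 3.2817540168762207
top gold 120 [107.7583 233.3917] [0.7865 0.0935] 23.420846939086914 63.43868637084961 88.19367218017578
top gold 135 [155.4    230.7259] [0.6602 0.0921] 20.55800437927246 99.89344024658203 89.50090789794922
top gold 475 [153.0884  84.5453] [0.6573 0.4599] 144.6184844970703 36.855682373046875 89.86820983886719
top gold 64 [174.25    94.2188] [0.6058 0.4218] 77.74836730957031 7.681684494018555 86.6961669921875
top gold 61 [179.2951 276.8033] [ 0.606  -0.0259] 20.08213615
[... 2302 characters left out ...]
3.40397644042969 126.07470703125 69.40380096435547
side gold 107 [189.8505 459.4579] [ 0.4167 -0.5269] 63.92594909667969 19.33652114868164 5.013311862945557
side gold 101 [202.6832 319.5743] [ 0.5937 -0.1538] 45.81051254272461 23.54490089416504 2.3646016120910645
side gold 209 [223.8038 385.134 ] [ 0.4381 -0.2683] 59.123130798339844 34.122310638427734 33.55333709716797
side gold 405 [244.9457 354.4617] [ 0.4297 -0.1599] 43.01164245605469 82.50727844238281 3.4118106365203857
side gold 77 [280.3247 395.974 ] [ 0.2908 -0.194 ] 19.016826629638672 42.03614807128906 4.238089084625244
side blue 623 ((546.3390502929688, -184.70831298828125), (268.0779113769531, 96.24555206298828), 80.04998016357422)
```

```bash
cat > t.py <<'E'
from h import *
np.set_printoptions(precision=3,suppress=True)
a=snap('top'); b=snap('side')
def tri(x,y):
    p,d=ray(a,x); q,e=ray(b,y); s=np.linalg.lstsq(np.c_[d,-e],q-p,rcond=None)[0]; A=p+s[0]*d; B=q+s[1]*e
    print((A+B)/2,'gap',np.linalg.norm(A-B))
for x,y in [((207,307),(193,323)),((238,228),(233,277)),((209,267),(207,296)),((143,251),(168,256)),((175,290),(185,300)),((200,237),(212,267))]: tri(x,y)
im=np.hstack([cv2.resize(a[3][110:260,200:330],None,fx=3,fy=3,interpolation=3),cv2.resize(b[3][90:240,180:310],None,fx=3,fy=3,interpolation=3)])
cv2.imwrite('pics/c2.png',im)
E
python3 t.py
```

```text
[ 0.507 -0.105  0.196] gap 0.0010944290952344523
[0.434 0.047 0.255] gap 0.004654396029745814
[ 0.496 -0.026  0.214] gap 0.004803815167270293
[0.625 0.007 0.238] gap 0.012767311922656023
[ 0.572 -0.072  0.181] gap 0.017369065015933625
[0.512 0.036 0.222] gap 0.003522766454859195
```

View pics/c2.png

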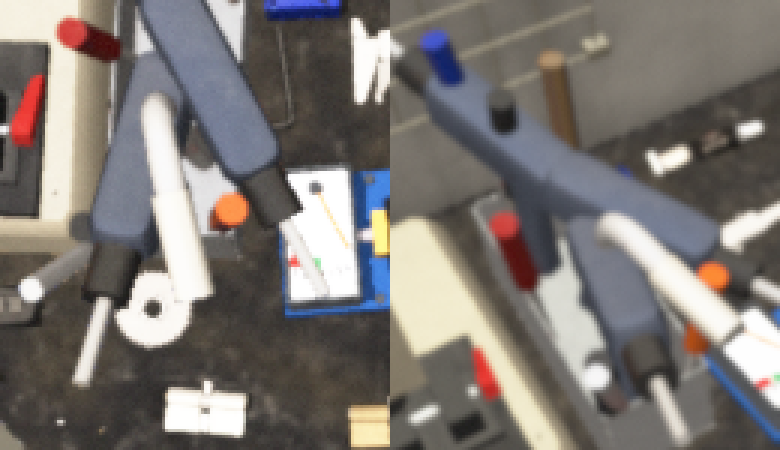

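>>> drive_tool:
  moves:
    - [0,0,0.125,0,0,-0.02,0]
    - [0,0,0.125,0,0,-0.02,0]
    - [0,0,0.125,0,0,-0.02,0]
    - [0,0,0.125,0,0,-0.02,0]
    - [0,0,0.125,0,0,-0.02,0]

```text
t: 1.82
eef_pos: [0.1542, 0.6313, 0.5058]
eef_rot: [[-0.644, 0.765, -0.0], [0.765, 0.644, 0.0], [0.0, -0.0, -1.0]]
contact_force: [0.1, 0.2, 0.3]
opening: 0.0932
```

>>> drive_tool:
  moves:
    - [0,0,0.125,0,0,-0.02,0]
    - [0,0,0.125,0,0,-0.02,0]
    - [0,0,0.125,0,0,-0.02,0]
    - [0,0,0.125,0,0,-0.02,0]
    - [0,0,0.125,0,0,-0.02,0]

```text
t: 2.23
eef_pos: [0.1542, 0.6312, 0.6059]
eef_rot: [[-0.075, 0.997, -0.0], [0.997, 0.075, 0.0], [0.0, -0.0, -1.0]]
contact_force: [-0.4, -0.1, -0.8]
opening: 0.0931
```

>>> drive_tool:
  moves:
    - [0,0,0,-0.0226,0.021,0,0]
    - [0,0,0,-0.0226,0.021,0,0]
    - [0,0,0,-0.0226,0.021,0,0]
    - [0,0,0,-0.0226,0.021,0,0]
    - [0,0,0,-0.0226,0.021,0,0]

```text
t: 2.65
eef_pos: [0.2689, 0.5261, 0.6049]
eef_rot: [[-0.081, 0.997, 0.0], [0.997, 0.081, 0.0], [0.0, 0.0, -1.0]]
contact_force: [-0.3, 0.5, 0.6]
opening: 0.0932
```

>>> drive_tool:
  moves:
    - [0,0,0,-0.0226,0.021,0,0]
    - [0,0,0,-0.0226,0.021,0,0]
    - [0,0,0,-0.0226,0.021,0,0]
    - [0,0,0,-0.0226,0.021,0,0]
    - [0,0,0,-0.0226,0.021,0,0]

```text
t: 3.07
eef_pos: [0.3828, 0.4219, 0.605]
eef_rot: [[-0.081, 0.997, 0.0], [0.997, 0.081, 0.0], [0.0, 0.0, -1.0]]
contact_force: [-0.3, 1.4, 0.1]
opening: 0.0931
```

>>> drive_tool:
  moves:
    - [0,0,0,-0.033,0.0106,0,0]
    - [0,0,0,-0.033,0.0106,0,0]
    - [0,0,0,-0.033,0.0106,0,0]
    - [0,0,0,-0.033,0.0106,0,0]
    - [0,0,0,-0.033,0.0106,0,0]

```text
t: 3.48
eef_pos: [0.4484, 0.2613, 0.605]
eef_rot: [[-0.081, 0.997, 0.0], [0.997, 0.081, 0.0], [0.0, 0.0, -1.0]]
contact_force: [0.8, -0.3, 0.2]
opening: 0.0929
```

>>> drive_tool:
  moves:
    - [0,0,0,-0.033,0.0106,0,0]
    - [0,0,0,-0.033,0.0106,0,0]
    - [0,0,0,-0.033,0.0106,0,0]
    - [0,0,0,-0.033,0.0106,0,0]
    - [0,0,0,-0.033,0.0106,0,0]

```text
t: 3.9
eef_pos: [0.5145, 0.1012, 0.605]
eef_rot: [[-0.081, 0.997, 0.0], [0.997, 0.081, 0.001], [0.0, 0.001, -1.0]]
contact_force: [0.5, -0.5, -0.5]
opening: 0.0929
```

>>> drive_tool:
  moves:
    - [0,0,0,-0.0265,-0.008,0,0]
    - [0,0,0,-0.0265,-0.008,0,0]
    - [0,0,0,-0.0265,-0.008,0,0]
    - [0,0,0,-0.0265,-0.008,0,0]
    - [0,0,0,-0.0265,-0.008,0,0]

```text
t: 4.32
eef_pos: [0.4846, -0.0338, 0.6049]
eef_rot: [[-0.081, 0.997, 0.0], [0.997, 0.081, 0.0], [0.0, 0.0, -1.0]]
contact_force: [1.9, -0.3, 1.2]
opening: 0.0931
```

>>> drive_tool:
  moves:
    - [0,0,0,-0.0265,-0.008,0,0]
    - [0,0,0,-0.0265,-0.008,0,0]
    - [0,0,0,-0.0265,-0.008,0,0]
    - [0,0,0,-0.0265,-0.008,0,0]
    - [0,0,0,-0.0265,-0.008,0,0]

```text
t: 4.73
eef_pos: [0.4554, -0.169, 0.605]
eef_rot: [[-0.081, 0.997, 0.001], [0.997, 0.081, 0.0], [0.0, 0.001, -1.0]]
contact_force: [-0.5, 0.3, 0.2]
opening: 0.0931
```

```bash
cat > w.py <<'E'
from h import *
import sys
np.set_printoptions(precision=4,suppress=True)
Z=dict(brass_center=.0085,bed_pad=.02,vice=0,knob_grip=.091,jaw_face=.03,anvil_face=.03,dial=.056,pointer_tip=.057)
s=ctrl.state(); print(s['t'],np.round(s['joints'],2),s['eef_pos'])
v=snap('wrist',sys.argv[1]); print('cam',v[2],v[1][:,2],v[0][0,0])
for k,z in Z.items():
    for r in ctrl.pinpoint('wrist',k)[:3]: print(k,np.round(r['p'],2),np.round(r['at'],1),onz(v,r['at'],z))
hsv=cv2.cvtColor(v[3],cv2.COLOR_BGR2HSV)
def rects(lo,hi,z,nm,mn):
    num,l,st,ce=cv2.connectedComponentsWithStats(cv2.inRange(hsv,lo,hi))
    for i in range(1,num):
        if st[i,4]>mn:
            w=np.array([onz(v,q,z)[:2] for q in np.argwhere(l==i)]); c,d,t=cv2.minAreaRect((w*1000).astype(np.float32)); print(nm,st[i,4],ce[i][::-1],np.array(c),d,t)
rects((12,60,90),(26,210,255),.017,'gold',500)
rects((100,150,80),(118,255,255),.012,'blue',1000)
E
python3 w.py w1.png
```

```text
4.7333 [-0.16  0.24  0.64  1.52 -0.15  1.43  0.56] [ 0.4554 -0.169   0.605 ]
cam [ 0.4498 -0.0951  0.5847] [ 0.0231 -0.2645 -0.9641] 283.93712737510043
brass_center 0.93 [253.8 314.2] [ 0.4597 -0.3652  0.0085]
brass_center 0.75 [212.4 310.2] [ 0.4438 -0.2706  0.0085]
brass_center 0.72 [165.  387.4] [ 0.5924 -0.1577  0.0085]
bed_pad 0.69 [184.2 384.1] [ 0.5885 -0.1954  0.02  ]
vice 0.59 [183.3 383. ] [ 0.5908 -0.1972  0.    ]
knob_grip 0.74 [238.3 390. ] [ 0.5966 -0.2835  0.091 ]
knob_grip 0.62 [ 57.1 362. ] [0.5073 0.0164 0.091 ]
knob_grip 0.39 [242.3 392.8] [ 0.603 -0.291  0.091]
jaw_face 0.49 [201.6 386.1] [ 0.5952 -0.2287  0.03  ]
anvil_face 0.61 [163.3 385.8] [ 0.5834 -0.1523  0.03  ]
dial 0.9 [135.1 410.2] [ 0.6139 -0.0956  0.056 ]
pointer_tip 0.64 [145.3 381.8] [ 0.565  -0.1177  0.057 ]
gold 20308 [220.82  134.234] [  96.2463 -275.0826] (731.29443359375, 579.725341796875) 17.7935848236084
gold 599 [ 26.424  540.3706] [834.8557 106.799 ] (108.4609603881836, 24.747026443481445) 0.3824147880077362
gold 573 [159.7155 309.0244] [ 434.4508 -160.196 ] (33.514827728271484, 71.2903823852539) 3.725094795227051
gold 819 [305.3553 500.8816] [ 893.0536 -453.9522] (63.633575439453125, 163.748046875) 21.231496810913086
gold 847 [352.4168 561.6364] [1067.9326 -563.4368] (43.14388656616211, 241.6929473876953) 82.19972229003906
gold 775 [359.5639 380.9342] [ 622.5161 -615.0546] (52.27012252807617, 204.2121124267578) 79.10614776611328
gold 738 [358.6369 483.5867] [ 880.8422 -596.0677] (44.11811828613281, 215.63641357421875) 80.79307556152344
blue 1163 [133.4144 515.6578] [835.4211 -72.9187] (104.94832611083984, 64.37863159179688) 4.7483649253845215
blue 1372 [185.1327 363.5671] [ 560.307 -194.273] (55.8983039855957, 254.39352416992188) 6.671411991119385
```

View pics/w1.png

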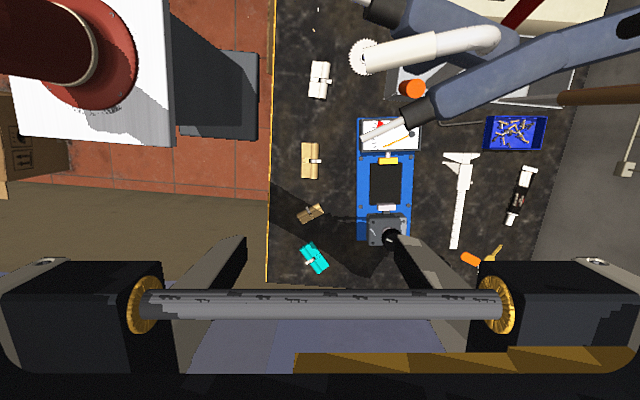

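>>> drive_tool:
  moves:
    - [0,0,0,0.002,-0.0036,0.032,0]
    - [0,0,0,0.002,-0.0036,0.032,0]
    - [0,0,0,0.002,-0.0036,0.032,0]
    - [0,0,0,0.002,-0.0036,0.032,0]
    - [0,0,0,0.002,-0.0036,0.032,0]

```text
t: 5.6
eef_pos: [0.4373, -0.1582, 0.4436]
eef_rot: [[-0.083, 0.997, 0.001], [0.997, 0.083, 0.0], [-0.0, 0.001, -1.0]]
contact_force: [0.9, -0.1, 0.3]
opening: 0.0931
```

>>> drive_tool:
  moves:
    - [0,0,0,0,0,0.032,0]
    - [0,0,0,0,0,0.032,0]
    - [0,0,0,0,0,0.032,0]
    - [0,0,0,0,0,0.032,0]
    - [0,0,0,0,0,0.028,0]

```text
t: 6.02
eef_pos: [0.4376, -0.1582, 0.287]
eef_rot: [[-0.083, 0.997, -0.001], [0.997, 0.083, 0.0], [0.0, -0.001, -1.0]]
contact_force: [1.2, -0.1, -0.6]
opening: 0.0927
```

```bash
python3 w.py w2.png
```

```text
6.0167 [-0.01  0.55  0.46  2.09 -0.42  0.6   0.82] [ 0.4376 -0.1582  0.287 ]
cam [ 0.4318 -0.0844  0.2667] [ 0.0223 -0.2644 -0.9642] 283.93712737510043
brass_center 0.81 [312.2 317.7] [ 0.4451 -0.2717  0.0085]
bed_pad 0.89 [261.4 476.1] [ 0.5903 -0.1947  0.02  ]
vice 0.89 [251.1 465.4] [ 0.5896 -0.1933  0.    ]
anvil_face 0.68 [220.8 487.9] [ 0.5852 -0.1509  0.03  ]
dial 0.8 [161.7 562. ] [ 0.6118 -0.0938  0.056 ]
dial 0.35 [211.2 314.4] [ 0.4327 -0.1473  0.056 ]
pointer_tip 0.68 [188.8 489. ] [ 0.5624 -0.1183  0.057 ]
gold 1078 [109.167  232.0928] [357.2549 -93.3866] (3.5229523181915283, 192.6964874267578) 0.2459418624639511
gold 2392 [209.4749 315.0865] [ 434.3216 -160.1879] (32.931209564208984, 72.0737533569336) 3.663262367248535
gold 11132 [237.9783 103.699 ] [ 243.4566 -212.0111] (224.558837890625, 77.38507080078125) 0.13980691134929657
gold 807 [304.5304 500.7683] [ 626.4868 -241.5186] (28.110332489013672, 71.6283950805664) 21.490177154541016
gold 1861 [350.0242 214.9543] [ 333.4108 -317.4757] (51.023292541503906, 72.9528579711914) 0.19274196028709412
gold 1825 [356.2745 521.8005] [ 660.7256 -305.6671] (178.59640502929688, 33.96830368041992) 4.856604099273682
gold 867 [359.2111 384.4487] [ 511.0898 -312.575 ] (22.885351181030273, 93.92890930175781) 78.99430847167969
blue 2611 [190.6993 442.7219] [ 553.4323 -105.888 ] (153.89002990722656, 95.1772689819336) 62.07172775268555
blue 1290 [229.0473 522.2543] [ 624.4862 -164.4134] (39.022804260253906, 60.73685073852539) 6.448129177093506
```

>>> drive_tool:
  moves:
    - [0,0,0.018,-0.0023,0,0.022,0]
    - [0,0,0,0,0,0.022,0]
    - [0,0,0,0,0,0.022,0]
    - [0,0,0,0,0,0.021,0]
    - [0,0,0,0,0,0.01,0]

```text
t: 6.88
eef_pos: [0.4375, -0.1615, 0.1908]
eef_rot: [[-0.063, 0.998, -0.0], [0.998, 0.063, 0.0], [0.0, -0.0, -1.0]]
contact_force: [0.5, -0.1, 0.7]
opening: 0.0933
```

>>> drive_tool:
  moves:
    - [0,0,0,0,0,0,0]
    - [0,0,0,0,0,0,255]
    - [0,0,0,0,0,0,255]
    - [0,0,0,0,0,0,255]
    - [0,0,0,0,0,0,255]

```text
t: 7.3
eef_pos: [0.4378, -0.1616, 0.1927]
eef_rot: [[-0.063, 0.998, 0.002], [0.998, 0.063, -0.001], [-0.001, 0.002, -1.0]]
contact_force: [0.2, -0.5, 0.8]
opening: 0.0712
```

>>> drive_tool:
  moves:
    - [0,0,0,0,0,0,255]
    - [0,0,0,0,0,0,255]
    - [0,0,0,0,0,0,255]
    - [0,0,0,0,0,0,255]

```text
t: 7.63
eef_pos: [0.4375, -0.1615, 0.1919]
eef_rot: [[-0.063, 0.998, 0.0], [0.998, 0.063, -0.0], [-0.0, 0.0, -1.0]]
contact_force: [-1.3, 0.4, -1.2]
opening: 0.0441
```

>>> drive_tool:
  moves:
    - [0,0,0,0,0,0,255]
    - [0,0,0,0,0,0,255]
    - [0,0,0,0,0,0,255]
    - [0,0,0,0,0,0,255]

```text
t: 7.97
eef_pos: [0.4368, -0.1616, 0.1917]
eef_rot: [[-0.063, 0.998, -0.002], [0.998, 0.063, 0.001], [0.001, -0.002, -1.0]]
contact_force: [-2.8, -1.3, 2.4]
opening: 0.0321
```

>>> drive_tool:
  moves:
    - [0,0,0,0,0,-0.01,255]
    - [0,0,0,0,0,-0.02,255]
    - [0,0,0,0,0,-0.03,255]
    - [0,0,0,0,0,-0.03,255]
    - [0,0,0,0,0,-0.02,255]

```text
t: 8.38
eef_pos: [0.438, -0.1617, 0.3037]
eef_rot: [[-0.063, 0.998, 0.003], [0.998, 0.063, -0.001], [-0.001, 0.003, -1.0]]
contact_force: [0.9, 0.3, -1.8]
opening: 0.0324
```

```bash
python3 w.py w3.png; python3 -c "
from h import *
s=ctrl.state();print(s['opening'],s['contact_force'])"
```

```text
8.3833 [-0.03  0.52  0.5   2.07 -0.41  0.64  0.8 ] [ 0.438  -0.1617  0.3037]
cam [ 0.4338 -0.0877  0.2833] [ 0.0202 -0.2662 -0.9637] 283.93712737510043
brass_center 0.69 [250.8 319.1] [ 0.4417 -0.2133  0.0085]
bed_pad 0.94 [249.4 467.5] [ 0.5904 -0.1971  0.02  ]
vice 0.9 [239.  456.5] [ 0.5881 -0.1942  0.    ]
anvil_face 0.86 [208.  478.7] [ 0.5864 -0.151   0.03  ]
dial 0.79 [147.9 543.8] [ 0.6115 -0.0925  0.056 ]
pointer_tip 0.69 [176.4 475.7] [ 0.5621 -0.1182  0.057 ]
pointer_tip 0.23 [148.9 542.9] [ 0.6102 -0.0933  0.057 ]
gold 13807 [235.1625 118.5625] [ 277.9036 -176.084 ] (359.0536804199219, 178.06651306152344) 40.264381408691406
gold 3178 [221.9928 319.2199] [ 440.8851 -181.5379] (55.10976028442383, 67.22589874267578) 4.019772529602051
gold 1576 [273.3027 319.2253] [ 443.7728 -234.1503] (54.58612060546875, 35.85609817504883) 3.594374656677246
gold 2363 [346.1887 115.4702] [ 220.0774 -341.7107] (50.10615921020508, 71.88353729248047) 3.5208165645599365
gold 2111 [355.0834 425.0246] [ 565.7967 -336.7762] (218.67166137695312, 36.4000358581543) 3.5457262992858887
gold 744 [361.0323 274.2083] [ 396.7349 -347.1758] (29.751338958740234, 49.6202278137207) 79.4886474609375
blue 3024 [198.75   429.6313] [ 582.2527 -138.1844] (114.82988739013672, 147.0806121826172) 6.374984264373779
blue 1846 [234.9599 508.6484] [ 634.894  -186.3267] (35.368839263916016, 116.93305206298828) 18.183774948120117
0.032315947396556056 [-0.34515235  0.41455119 -1.55559807]
```

View pics/w3.png

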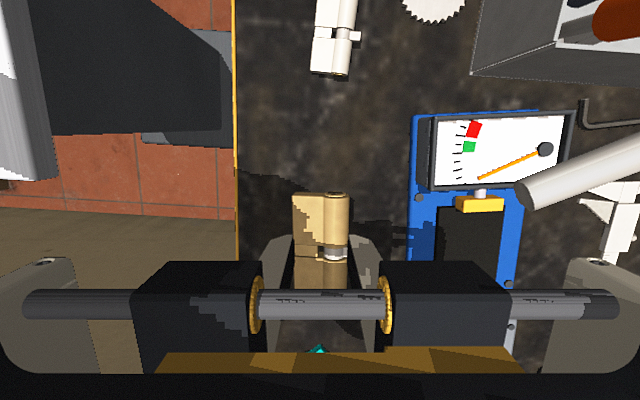

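```bash
cat > r.py <<'E'
from h import *
np.set_printoptions(precision=4,suppress=True)
v=snap('wrist')
a=snap('top'); b=snap('side')
def tri(*vs):
    A=np.zeros((3,3));B=np.zeros(3)
    for w,at in vs:
        p,d=ray(w,at); d=d/np.linalg.norm(d); M=np.eye(3)-np.outer(d,d); A+=M;B+=M@p
    X=np.linalg.solve(A,B); print(X,[np.round(np.array(proj(w,X))-at,1) for w,at in vs])
tri((v,(190,524)),(a,(207,307)),(b,(193,323)))
for k in ('bed_pad','anvil_face','jaw_face','knob_grip','dial','vice'):
    L=[]
    for w,n in ((v,'wrist'),(a,'top'),(b,'side')):
        r=[q for q in ctrl.pinpoint(n,k) if q['p']>.3 and np.hypot(*(onz(w,q['at'],.03)[:2]-[.59,-.19]))<.17]
        if r: L.append((w,np.array(r[0]['at'])))
    print(k); tri(*L) if len(L)>1 else None
for r,c in ((193,320),(193,340),(193,300),(220,293),(220,350)): print(onz(v,(r,c),.130)-ctrl.state()['eef_pos'])
E
python3 r.py
```

```text
[ 0.5081 -0.1056  0.1866] [array([ 7.3, 14.7]), array([0.5, 0.5]), array([ 1.9, -0.4])]
bed_pad
[ 0.5829 -0.1921  0.0269] [array([ 0.5, -0.7]), array([1. , 0.9]), array([-0.4, -1.3])]
anvil_face
[ 0.5874 -0.1545  0.0294] [array([4.4, 2.6]), array([-1.7, -2.3]), array([1.8, 1.8])]
jaw_face
knob_grip
dial
[ 0.623  -0.0917  0.0433] [array([-0.9,  4.2]), array([-2. , -1.5]), array([1.5, 2.7])]
vice
[ 0.6063 -0.1957 -0.0329] [array([0.2, 0.2]), array([-0.1, -0.2])]
[-0.0028  0.0398 -0.1718]
[ 0.0081  0.0405 -0.1718]
[-0.0136  0.0391 -0.1718]
[-0.0168  0.0234 -0.1718]
[ 0.0149  0.0255 -0.1718]
```

>>> drive_tool:
  moves:
    - [0,0,0,-0.0206,0,0,255]
    - [0,0,0,-0.0207,0.01,0,255]
    - [0,0,0,0,0.03,0,255]
    - [0,0,0,0,0.03,0,255]
    - [0,0,0,0,0.03,0,255]

```text
t: 10.3
eef_pos: [0.5408, -0.197, 0.3018]
eef_rot: [[-0.061, 0.998, -0.0], [0.998, 0.061, 0.0], [0.0, -0.0, -1.0]]
contact_force: [1.0, 0.5, -0.4]
opening: 0.0322
```

>>> drive_tool:
  moves:
    - [0,0,0,0,0.03,0,255]
    - [0,0,0,0,0.02,0,255]
    - [0,0,-0.052,0,0,0,255]
    - [0,0,0,0,0,0,255]

```text
t: 10.63
eef_pos: [0.5908, -0.1927, 0.301]
eef_rot: [[-0.118, 0.993, -0.001], [0.993, 0.118, 0.0], [0.0, -0.001, -1.0]]
contact_force: [-0.3, -0.0, -0.8]
opening: 0.0323
```

```bash
python3 w.py w4.png | grep -v gold; python3 r.py | sed -n 2,20p
```

```text
10.6333 [ 0.    0.72  0.48  1.64 -0.41  0.88  0.76] [ 0.5908 -0.1927  0.301 ]
cam [ 0.5825 -0.119   0.2806] [ 0.0315 -0.2636 -0.9641] 283.93712737510043
brass_center 0.74 [248.7 320.4] [ 0.5972 -0.2399  0.0085]
brass_center 0.64 [263. 173.] [ 0.445  -0.2746  0.0085]
vice 0.68 [204.9 318.6] [ 0.59   -0.1956  0.    ]
knob_grip 0.63 [343.7 319.2] [ 0.6016 -0.2851  0.091 ]
anvil_face 0.74 [164.  318.9] [ 0.585  -0.1503  0.03  ]
dial 0.86 [ 99.2 370.6] [ 0.6173 -0.0947  0.056 ]
pointer_tip 0.78 [124.7 300.8] [ 0.5676 -0.1191  0.057 ]
blue 4122 [111.1759 593.4204] [830.1726 -72.1785] (92.28269958496094, 65.75479888916016) 4.08023738861084
blue 3019 [181.2242 277.2716] [ 557.6422 -187.3137] (51.06049346923828, 109.69526672363281) 6.174335956573486
blue 2998 [181.0901 361.6117] [ 620.8976 -178.7783] (51.43660354614258, 106.54180908203125) 6.850922107696533
bed_pad
[ 0.5711 -0.1834  0.0615] [array([1.3, 1.2]), array([-0.4, -1.4])]
anvil_face
[ 0.5842 -0.1507  0.0221] [array([-2.2,  1.3]), array([-0.1,  0.8])]
jaw_face
knob_grip
[ 0.6181 -0.3035 -0.0942] [array([10.7, 12.3]), array([ 7.5, -4.8])]
dial
vice
[ 0.5899 -0.187   0.0136] [array([-2.5, -0.3]), array([0.3, 1. ]), array([-0.4, -0.3])]
[-0.0043  0.0389 -0.1717]
[ 0.0066  0.0402 -0.1717]
[-0.0152  0.0377 -0.1717]
[-0.0176  0.0217 -0.1717]
[ 0.0142  0.0254 -0.1717]
```

View pics/w4.png

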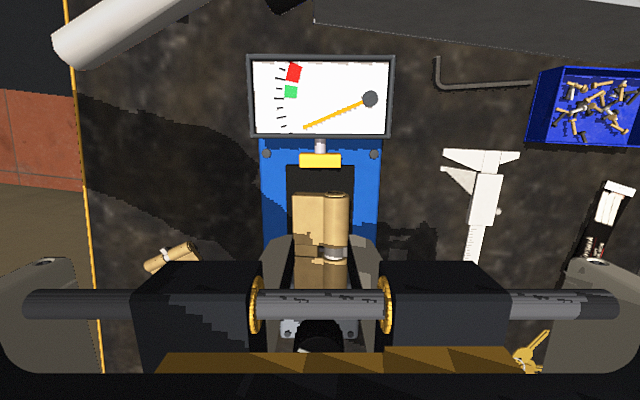

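Run:
```python
from h import *
v=snap('wrist'); print(v[0])
p=v[3][140:200,310:332].mean(1).astype(int)
for i in range(10,50,1): print(140+i,p[i],end=' ')
print()
for r in (153,154,166,167,168): print(r,onz(v,(r,320),.038),onz(v,(r,320),.02))
```

```text
[[283.93712738   0.         320.19436647]
 [  0.         283.93712738 205.22543029]
 [  0.           0.           1.        ]]
150 [202 156 130] 151 [176 150 148] 152 [100 137 176] 153 [ 43 166 233] 154 [ 95 248 255] 155 [110 251 253] 156 [105 246 253] 157 [103 246 253] 158 [101 244 253] 159 [ 98 242 253] 160 [ 99 242 253] 161 [ 97 241 253] 162 [ 98 241 253] 163 [ 98 241 253] 164 [ 98 244 254] 165 [ 98 251 255] 166 [ 62 191 255] 167 [9 0 1] 168 [20 16 14] 169 [28 28 30] 170 [36 39 41] 171 [37 40 42] 172 [37 40 41] 173 [37 39 41] 174 [37 40 42] 175 [37 40 41] 176 [37 40 42] 177 [37 40 41] 178 [37 39 41] 179 [36 39 41] 180 [37 40 41] 181 [37 40 41] 182 [36 39 41] 183 [37 40 42] 184 [38 40 42] 185 [39 41 43] 186 [37 40 42] 187 [37 40 41] 188 [37 40 42] 189 [38 40 42] 
153 [ 0.58411447 -0.1408253   0.038     ] [ 0.58429191 -0.14238542  0.02      ]
154 [ 0.58421151 -0.1416559   0.038     ] [ 0.58439613 -0.14327745  0.02      ]
166 [ 0.58539013 -0.15174422  0.038     ] [ 0.58566191 -0.15411184  0.02      ]
167 [ 0.58548954 -0.15259514  0.038     ] [ 0.58576868 -0.15502569  0.02      ]
168 [ 0.58558914 -0.15344766  0.038     ] [ 0.58587565 -0.15594125  0.02      ]
```

>>> drive_tool:
  moves:
    - [0,0,0,-0.001,0,0.02,255]
    - [0,0,0,0,0,0.02,255]
    - [0,0,0,0,0,0.02,255]
    - [0,0,0,0,0,0.016,255]
    - [0,0,0,0,0,0.008,255]

```text
t: 12.6
eef_pos: [0.5893, -0.1939, 0.2155]
eef_rot: [[-0.115, 0.993, -0.003], [0.993, 0.115, 0.001], [0.002, -0.003, -1.0]]
contact_force: [-0.4, 1.0, -1.9]
opening: 0.0325
```

>>> drive_tool:
  moves:
    - [0,0,0,0,0,0.001,255]
    - [0,0,0,0,0,0.0,255]

```text
t: 12.77
eef_pos: [0.59, -0.1945, 0.2168]
eef_rot: [[-0.115, 0.993, -0.0], [0.993, 0.115, -0.0], [-0.0, -0.0, -1.0]]
contact_force: [-0.7, 0.2, -1.5]
opening: 0.0325
```

>>> drive_tool:
  moves:
    - [0,0,0,0,0,0.001,255]
    - [0,0,0,0,0,0.001,255]
    - [0,0,0,0,0,0,255]

```text
t: 13.02
eef_pos: [0.5902, -0.1945, 0.2156]
eef_rot: [[-0.115, 0.993, 0.002], [0.993, 0.115, -0.001], [-0.001, 0.001, -1.0]]
contact_force: [-0.4, -0.3, -2.2]
opening: 0.0324
```

>>> drive_tool:
  moves:
    - [0,0,0,0,0,0.001,255]
    - [0,0,0,0,0,0.0,255]
    - [0,0,0,0,0,0,255]

```text
t: 13.27
eef_pos: [0.5899, -0.1943, 0.214]
eef_rot: [[-0.115, 0.993, 0.0], [0.993, 0.115, -0.0], [-0.0, 0.0, -1.0]]
contact_force: [-0.4, 1.1, -2.4]
opening: 0.0319
```

>>> drive_tool:
  moves:
    - [0,0,0,0,0,0.001,255]
    - [0,0,0,0,0,0.0,255]
    - [0,0,0,0,0,0,255]

```text
t: 13.52
eef_pos: [0.5899, -0.1943, 0.2127]
eef_rot: [[-0.115, 0.993, -0.0], [0.993, 0.115, 0.0], [0.0, -0.0, -1.0]]
contact_force: [0.1, -0.4, -2.3]
opening: 0.0321
```

>>> drive_tool:
  moves:
    - [0,0,0,0,0,0.0007,255]
    - [0,0,0,0,0,0.0,255]
    - [0,0,0,0,0,0,255]

```text
t: 13.77
eef_pos: [0.5899, -0.1944, 0.212]
eef_rot: [[-0.115, 0.993, -0.0], [0.993, 0.115, -0.0], [0.0, -0.0, -1.0]]
contact_force: [-0.1, 0.3, -1.8]
opening: 0.0323
```

>>> drive_tool:
  moves:
    - [0,0,0,0,0,0.0007,255]
    - [0,0,0,0,0,0.0,255]
    - [0,0,0,0,0,0,255]

```text
t: 14.02
eef_pos: [0.5899, -0.1944, 0.2118]
eef_rot: [[-0.115, 0.993, 0.0], [0.993, 0.115, 0.0], [0.0, 0.0, -1.0]]
contact_force: [-1.8, 1.3, 2.0]
opening: 0.0323
```

>>> drive_tool:
  moves:
    - [0,0,0,0,0,0,0]
    - [0,0,0,0,0,0,0]
    - [0,0,0,0,0,0,0]
    - [0,0,0,0,0,0,0]
    - [0,0,0,0,0,0,0]

```text
t: 14.43
eef_pos: [0.59, -0.1944, 0.2113]
eef_rot: [[-0.115, 0.993, 0.0], [0.993, 0.115, -0.0], [-0.0, 0.0, -1.0]]
contact_force: [0.2, 0.3, -0.3]
opening: 0.0613
```

>>> drive_tool:
  moves:
    - [0,0,0,0,0,-0.01,0]
    - [0,0,0,0,0,-0.02,0]
    - [0,0,0,0,0,-0.025,0]
    - [0,0,0,0,0,-0.025,0]
    - [0,0,0,0,0,-0.03,0]

```text
t: 14.85
eef_pos: [0.5895, -0.1942, 0.3223]
eef_rot: [[-0.115, 0.993, -0.002], [0.993, 0.115, 0.0], [0.001, -0.002, -1.0]]
contact_force: [0.1, -0.8, 0.3]
opening: 0.0919
```

```bash
python3 w.py w5.png; python3 r.py | sed -n 2,20p
```

```text
14.85 [-0.    0.7   0.49  1.62 -0.39  0.92  0.75] [ 0.5895 -0.1942  0.3223]
cam [ 0.5814 -0.1205  0.302 ] [ 0.0296 -0.2634 -0.9642] 283.93712737510043
brass_center 0.87 [327.7 199.2] [ 0.4621 -0.3714  0.0085]
brass_center 0.82 [251.4 183.4] [ 0.4441 -0.272   0.0085]
brass_center 0.64 [204.3 320.2] [ 0.5903 -0.1997  0.0085]
bed_pad 0.26 [237.2 320.2] [ 0.5942 -0.2326  0.02  ]
knob_grip 0.84 [321.9 320.8] [ 0.6006 -0.2825  0.091 ]
jaw_face 0.59 [240.5 320.9] [ 0.5949 -0.2321  0.03  ]
anvil_face 0.73 [159.5 320.4] [ 0.5847 -0.15    0.03  ]
dial 0.58 [ 97.6 368.5] [ 0.6175 -0.093   0.056 ]
pointer_tip 0.92 [123.7 308.1] [ 0.5708 -0.119   0.057 ]
pointer_tip 0.69 [325.3 317. ] [ 0.6004 -0.3131  0.057 ]
gold 8469 [214.1493  53.4402] [ 326.9774 -183.8666] (300.3462829589844, 115.97927856445312) 79.99833679199219
gold 2229 [202.459  320.5603] [ 590.7746 -197.68  ] (35.31277847290039, 76.55332946777344) 6.1896891593933105
gold 977 [252.3828 182.4289] [ 445.7589 -269.6501] (55.99538040161133, 25.472118377685547) 33.124080657958984
gold 659 [302.0046 498.3612] [ 806.3683 -292.3696] (28.95424652
[... 659 characters left out ...]
 170.52951049804688) 6.201811790466309
blue 3796 [199.8588 360.2376] [ 624.3539 -209.6438] (51.63560485839844, 170.09999084472656) 6.709678649902344
bed_pad
[ 0.5676 -0.153   0.1727] [array([ 72.3, -23.9]), array([ -3.9, -15.5])]
anvil_face
[ 0.5832 -0.15    0.0362] [array([ 0.3, -0.2]), array([ 0. , -0.1])]
jaw_face
knob_grip
[ 0.6031 -0.2981  0.072 ] [array([-0.6, -1.3]), array([-0.6,  0.1])]
dial
[ 0.6019 -0.1527  0.0934] [array([ 77.1, -25.2]), array([ -5.5, -54.5]), array([-14.6,  22.9])]
vice
[ 0.5937 -0.1902 -0.0023] [array([1.2, 1.1]), array([-0.4, -1.4])]
[-0.0043  0.0353 -0.1914]
[ 0.0079  0.0368 -0.1914]
[-0.0165  0.0339 -0.1914]
[-0.0192  0.016  -0.1914]
[ 0.0165  0.0202 -0.1914]
```

View pics/w5.png

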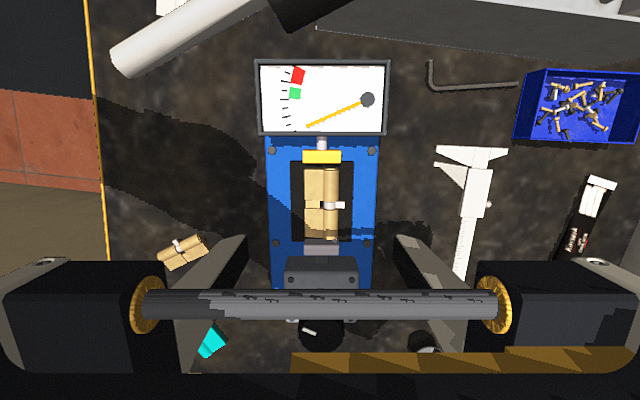

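>>> drive_tool:
  moves:
    - [0,0,0,-0.03,0,0,0]
    - [0,0,0,-0.03,0,0,0]
    - [0,0,0,-0.03,0,0,0]
    - [0,0,0,0,0,0,0]

```text
t: 16.68
eef_pos: [0.5983, -0.2913, 0.3219]
eef_rot: [[-0.106, 0.994, -0.0], [0.994, 0.106, -0.008], [-0.008, -0.001, -1.0]]
contact_force: [-2.0, -1.1, 0.4]
opening: 0.093
```

```bash
cat > k.py <<'E'
from h import *
import sys
np.set_printoptions(precision=4,suppress=True)
s=ctrl.state(); print(s['t'],np.round(s['joints'],2),s['eef_pos'],s['contact_force'])
v=snap('wrist',sys.argv[1])
for k,z in (('knob_grip',.091),('brass_center',.0285),('dial',.056),('pointer_tip',.057)):
    for r in ctrl.pinpoint('wrist',k)[:2]: print(k,np.round(r['p'],2),np.round(r['at'],1),onz(v,r['at'],z))
    if k=='knob_grip': print([(np.round(r['p'],2),onz(v,r['at'],.091)) for r in ctrl.find_in('wrist',k)[:2]])
E
python3 k.py k1.png
```

```text
16.6833 [ 0.15  0.76  0.49  1.48 -0.39  0.99  0.85] [ 0.5983 -0.2913  0.3219] [-2.0363 -1.0836  0.377 ]
knob_grip 0.64 [215.9 323.5] [ 0.6006 -0.2855  0.091 ]
knob_grip 0.47 [140.5 320.3] [ 0.592  -0.2289  0.091 ]
[(np.float64(0.78), array([ 0.6014, -0.285 ,  0.091 ]))]
brass_center 0.97 [ 95.  322.4] [ 0.5899 -0.1923  0.0285]
brass_center 0.86 [165.7 172.3] [ 0.4537 -0.271   0.0285]
pointer_tip 0.43 [216.2 322.8] [ 0.6016 -0.2968  0.057 ]
```

View pics/k1.png

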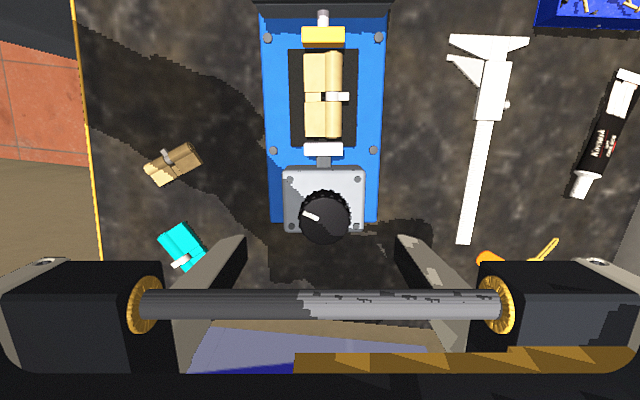

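>>> drive_tool:
  moves:
    - [0,0,-0.12,0,0,0,0]
    - [0,0,-0.12,0,0,0,0]
    - [0,0,-0.12,0,0,0,0]
    - [0,0,-0.12,0,0,0,0]
    - [0,0,-0.12,0,0,0,0]

```text
t: 17.4
eef_pos: [0.6007, -0.2821, 0.3215]
eef_rot: [[-0.662, 0.75, 0.0], [0.75, 0.662, 0.001], [0.0, 0.001, -1.0]]
contact_force: [0.5, 0.4, 0.8]
opening: 0.0929
```

>>> drive_tool:
  moves:
    - [0,0,-0.12,0,0,0,0]
    - [0,0,-0.12,0,0,0,0]
    - [0,0,-0.12,0,0,0,0]
    - [0,0,-0.12,0,0,0,0]
    - [0,0,-0.12,0,0,0,0]

```text
t: 17.82
eef_pos: [0.6006, -0.2822, 0.3215]
eef_rot: [[-0.97, 0.245, -0.0], [0.245, 0.97, 0.001], [0.0, 0.0, -1.0]]
contact_force: [0.8, 0.5, 0.5]
opening: 0.0928
```

>>> drive_tool:
  moves:
    - [0,0,-0.12,0,0,0,0]
    - [0,0,-0.12,0,0,0,0]
    - [0,0,-0.12,0,0,0,0]
    - [0,0,-0.12,0,0,0,0]
    - [0,0,-0.12,0,0,0,0]

```text
t: 18.23
eef_pos: [0.6006, -0.2822, 0.3215]
eef_rot: [[-0.939, -0.345, -0.0], [-0.345, 0.939, 0.0], [-0.0, 0.0, -1.0]]
contact_force: [-0.0, 1.0, 0.3]
opening: 0.0927
```

>>> drive_tool:
  moves:
    - [0,0,0,0,0,0,0]
    - [0,0,0,0,0,0,0]
    - [0,0,0,0,0,0,0]

```text
t: 18.48
eef_pos: [0.6004, -0.2831, 0.3214]
eef_rot: [[-0.942, -0.336, -0.0], [-0.336, 0.942, 0.0], [0.0, 0.0, -1.0]]
contact_force: [0.5, -0.1, -0.5]
opening: 0.0929
```

```bash
python3 k.py k2.png;python3 k.py k3.png; python3 -c "
from h import *
print(ctrl.state()['eef_rot'])"
```

```text
18.4833 [ 0.42  0.72 -0.02  1.48  0.01  0.95  2.31] [ 0.6004 -0.2831  0.3214] [ 0.4744 -0.068  -0.4624]
knob_grip 0.58 [220.7 315. ] [ 0.5991 -0.2874  0.091 ]
[(np.float64(0.76), array([ 0.5997, -0.2842,  0.091 ]))]
brass_center 0.96 [ 48.6 384.4] [ 0.4513 -0.2771  0.0285]
brass_center 0.83 [ 21.1 281. ] [ 0.4615 -0.3675  0.0285]
pointer_tip 0.48 [232. 492.] [ 0.5657 -0.1279  0.057 ]
18.7833 [ 0.42  0.72 -0.02  1.48  0.01  0.95  2.31] [ 0.6003 -0.2836  0.3213] [ 0.2962 -0.4253 -1.2813]
knob_grip 0.97 [221.9 319.7] [ 0.5987 -0.2842  0.091 ]
[]
brass_center 0.92 [ 49.4 388.7] [ 0.4505 -0.2742  0.0285]
brass_center 0.72 [ 23.2 277. ] [ 0.4642 -0.371   0.0285]
pointer_tip 0.44 [233.3 490.3] [ 0.567  -0.1295  0.057 ]
[[-9.41389861e-01 -3.37320509e-01 -6.31530141e-05]
 [-3.37320507e-01  9.41389863e-01 -2.94343999e-05]
 [ 6.93804341e-05 -6.40643887e-06 -9.99999998e-01]]
```

>>> drive_tool:
  moves:
    - [0,0,0,0.0006,-0.0007,0.02,0]
    - [0,0,0,0,0,0.02,0]
    - [0,0,0,0,0,0.015,0]
    - [0,0,0,0,0,0.005,0]
    - [0,0,0,0,0,0,0]

```text
t: 19.5
eef_pos: [0.5994, -0.2844, 0.2598]
eef_rot: [[-0.941, -0.337, -0.003], [-0.337, 0.941, 0.001], [0.002, 0.002, -1.0]]
contact_force: [-0.6, -0.1, 1.0]
opening: 0.093
```

>>> drive_tool:
  moves:
    - [0,0,0,0,0,0,0]
    - [0,0,0,0,0,0,100]
    - [0,0,0,0,0,0,100]
    - [0,0,0,0,0,0,100]
    - [0,0,0,0,0,0,100]

```text
t: 19.92
eef_pos: [0.6, -0.2847, 0.2621]
eef_rot: [[-0.941, -0.337, 0.001], [-0.337, 0.941, -0.001], [-0.001, -0.001, -1.0]]
contact_force: [-0.5, 0.0, -0.3]
opening: 0.0711
```

>>> drive_tool:
  moves:
    - [0,0,0,0,0,0,120]
    - [0,0,0,0,0,0,120]
    - [0,0,0,0,0,0,120]
    - [0,0,0,0,0,0,120]

```text
t: 20.25
eef_pos: [0.5999, -0.2846, 0.2614]
eef_rot: [[-0.941, -0.337, -0.0], [-0.337, 0.941, -0.0], [0.0, -0.0, -1.0]]
contact_force: [-0.2, 0.1, 0.3]
opening: 0.0498
```

>>> drive_tool:
  moves:
    - [0,0,0,0,0,0,140]
    - [0,0,0,0,0,0,148]
    - [0,0,0,0,0,0,255]

```text
t: 20.5
eef_pos: [0.6, -0.2855, 0.2616]
eef_rot: [[-0.941, -0.337, 0.001], [-0.337, 0.941, -0.002], [-0.001, -0.003, -1.0]]
contact_force: [0.3, -0.2, -1.2]
opening: 0.0376
```

>>> drive_tool:
  moves:
    - [0,0,0,0,0,0,255]
    - [0,0,0,0,0,0,255]
    - [0,0,0,0,0,0,255]

```text
t: 20.75
eef_pos: [0.6001, -0.2855, 0.2616]
eef_rot: [[-0.942, -0.337, 0.001], [-0.337, 0.942, -0.002], [-0.001, -0.002, -1.0]]
contact_force: [1.7, -2.5, -0.9]
opening: 0.0378
```

```bash
python3 -c "
from h import *
s=ctrl.state();print(s['contact_force'],s['ft_torque'],s['eef_pos'],s['opening'])"
```

```text
[ 1.70290081 -2.49887113 -0.94171806] [-0.60270035 -0.29079742  0.03022646] [ 0.6000504  -0.28549306  0.26155472] 0.0377694494019746
```

>>> drive_tool:
  moves:
    - [0,0,0.1,0,0,0,255]
    - [0,0,0.1,0,0,0,255]
    - [0,0,0.1,0,0,0,255]
    - [0,0,0,0,0,0,255]
    - [0,0,0,0,0,0,255]

```text
t: 21.17
eef_pos: [0.6001, -0.2854, 0.2612]
eef_rot: [[-0.999, -0.046, 0.001], [-0.046, 0.999, -0.002], [-0.001, -0.002, -1.0]]
contact_force: [2.1, -4.5, -3.8]
opening: 0.0379
```

```bash
python3 -c "
from h import *
s=ctrl.state();print(s['contact_force'],s['ft_torque'],s['eef_pos'],s['opening'],s['joints'])"
```

```text
[ 2.12188184 -4.50998914 -3.77732819] [-0.93790541 -0.5743665  -0.10499399] [ 0.60006522 -0.28537995  0.26116313] 0.037942229954860476 [ 0.37265545  0.78634826  0.06800905  1.52700604 -0.0632107   0.82865297
  2.0799302 ]
```

>>> drive_tool:
  moves:
    - [0,0,0,0,0,0.0006,255]
    - [0,0,0,0,0,0,255]
    - [0,0,0,0,0,0,255]

```text
t: 21.42
eef_pos: [0.6, -0.2855, 0.261]
eef_rot: [[-0.999, -0.045, 0.001], [-0.045, 0.999, -0.001], [-0.001, -0.002, -1.0]]
contact_force: [3.2, -4.3, -2.7]
opening: 0.0378
```

>>> drive_tool:
  moves:
    - [0,0,0.1,0,0,0.0003,255]
    - [0,0,0.1,0,0,0.0003,255]
    - [0,0,0,0,0,0,255]
    - [0,0,0,0,0,0,255]

```text
t: 21.75
eef_pos: [0.6, -0.2854, 0.2604]
eef_rot: [[-0.988, 0.154, 0.001], [0.154, 0.988, -0.002], [-0.002, -0.002, -1.0]]
contact_force: [3.3, -4.3, -2.9]
opening: 0.0374
```

>>> drive_tool:
  moves:
    - [0,0,0.1,0,0,0.0004,255]
    - [0,0,0.1,0,0,0.0004,255]
    - [0,0,0.1,0,0,0.0003,255]
    - [0,0,0,0,0,0,255]

```text
t: 22.08
eef_pos: [0.6001, -0.2854, 0.2593]
eef_rot: [[-0.897, 0.442, 0.001], [0.442, 0.897, -0.002], [-0.002, -0.001, -1.0]]
contact_force: [2.7, -5.2, -2.7]
opening: 0.0379
```

```bash
cat > p.py <<'E'
from h import *
import sys
D=np.array([.6155,-.0935])
s=ctrl.state(); print(round(s['t'],2),s['contact_force'].round(1) if hasattr(s['contact_force'],'round') else s['contact_force'],np.round(s['joints'],2))
for n in sys.argv[1:]:
    v=snap(n,'p_%s.png'%n); H=cv2.cvtColor(v[3],cv2.COLOR_BGR2HSV)
    g=np.argwhere(cv2.inRange(H,(8,120,120),(24,255,255))>0)
    w=np.array([onz(v,q,.057)[:2] for q in g]) if len(g) else np.zeros((0,2))
    d=w-D; r=np.hypot(*d.T); a=np.unwrap(np.arctan2(d[:,1],d[:,0])) %(2*np.pi)
    k=(r<.062)&(r>.015)&(a>2.6)&(a<3.9)
    if k.sum()>3:
        X=w[k].astype(np.float32)*1000; vx,vy,x0,y0=cv2.fitLine(X,cv2.DIST_HUBER,0,.1,.01).ravel(); 
        if vx>0: vx,vy=-vx,-vy
        print(n,k.sum(),'line ang',np.arctan2(vy,vx)%(2*np.pi),'median ang about pivot',np.median(a[k]),'rmax',r[k].max())
    for t in ('dial','pointer_tip'):
        print(t,[(round(float(q['p']),2),onz(v,q['at'],.057)[:2].round(4)) for q in ctrl.pinpoint(n,t)[:2]])
E
sed -i 's#p_%s#pics/p_%s#;s#pics/pics#pics#' p.py; sed -i "s#'pics/p_#'p_#" p.py; python3 p.py wrist top side
```

```text
22.08 [ 2.7 -5.2 -2.7] [ 0.3   0.8   0.21  1.53 -0.2   0.83  1.69]
wrist 347 line ang 3.6680374 median ang about pivot 3.777249094680683 rmax 0.05871474497648628
dial [(0.73, array([ 0.6145, -0.1015]))]
pointer_tip [(0.62, array([ 0.5674, -0.1264]))]
dial [(0.6, array([ 0.6116, -0.0938]))]
pointer_tip [(0.47, array([ 0.5741, -0.1171]))]
dial [(0.74, array([ 0.6267, -0.0836])), (0.55, array([ 0.6114, -0.3114]))]
pointer_tip []
```

>>> drive_tool:
  moves:
    - [0,0,0.1,0,0,0.0004,255]
    - [0,0,0.1,0,0,0.0004,255]
    - [0,0,0.1,0,0,0.0003,255]
    - [0,0,0.1,0,0,0.0003,255]
    - [0,0,0,0,0,0,255]

```text
t: 22.95
eef_pos: [0.6001, -0.2854, 0.258]
eef_rot: [[-0.654, 0.756, 0.001], [0.756, 0.654, -0.002], [-0.003, -0.0, -1.0]]
contact_force: [1.8, -4.9, -0.9]
opening: 0.0376
```

>>> drive_tool:
  moves:
    - [0,0,0.1,0,0,0.0003,255]
    - [0,0,0.1,0,0,0.0003,255]
    - [0,0,0.1,0,0,0.0003,255]
    - [0,0,0,0,0,0,255]

```text
t: 23.28
eef_pos: [0.6001, -0.2854, 0.2571]
eef_rot: [[-0.402, 0.916, 0.001], [0.916, 0.402, -0.002], [-0.003, 0.0, -1.0]]
contact_force: [2.5, -4.2, -1.1]
opening: 0.0376
```

>>> drive_tool:
  moves:
    - [0,0,0.1,0,0,0.0003,255]
    - [0,0,0.1,0,0,0.0003,255]
    - [0,0,0.1,0,0,0.0003,255]
    - [0,0,0,0,0,0,255]

```text
t: 23.62
eef_pos: [0.6001, -0.2854, 0.2562]
eef_rot: [[-0.113, 0.994, 0.001], [0.994, 0.113, -0.002], [-0.003, 0.001, -1.0]]
contact_force: [1.1, -5.6, -1.2]
opening: 0.0374
```

>>> drive_tool:
  moves:
    - [0,0,0.1,0,0,0.0003,255]
    - [0,0,0.1,0,0,0.0003,255]
    - [0,0,0.1,0,0,0.0003,255]
    - [0,0,0,0,0,0,255]

```text
t: 23.95
eef_pos: [0.6001, -0.2854, 0.2553]
eef_rot: [[0.186, 0.983, 0.001], [0.983, -0.186, -0.003], [-0.002, 0.002, -1.0]]
contact_force: [1.2, -4.7, -1.0]
opening: 0.0372
```

```bash
python3 p.py wrist top side
```

```text
23.95 [ 1.2 -4.7 -1. ] [ 0.11  0.86  0.56  1.54 -0.54  0.9   0.67]
dial []
pointer_tip [(0.38, array([ 0.5887, -0.1585]))]
dial [(0.54, array([ 0.615 , -0.0963]))]
pointer_tip []
dial [(0.79, array([ 0.6127, -0.0821]))]
pointer_tip [(0.39, array([ 0.5559, -0.1108]))]
```

>>> drive_tool:
  moves:
    - [0,0,0.1,0,0,0.0003,255]
    - [0,0,0.1,0,0,0.0003,255]
    - [0,0,0.1,0,0,0.0003,255]
    - [0,0,0.1,0,0,0.0003,255]
    - [0,0,0,0,0,0,255]

```text
t: 24.82
eef_pos: [0.6001, -0.2854, 0.254]
eef_rot: [[0.554, 0.833, 0.001], [0.833, -0.554, -0.003], [-0.001, 0.003, -1.0]]
contact_force: [2.1, -4.7, -0.5]
opening: 0.0376
```

```bash
python3 p.py wrist top side; python3 -c "
from h import *
o=[]
for n in ('top','side'):
    v=snap(n); r,c=map(int,proj(v,(.590,-.1,.056))); o.append(cv2.resize(v[3][r-25:r+25,c-33:c+33],(396,300),interpolation=cv2.INTER_CUBIC))
w=cv2.resize(snap('wrist')[3],(480,300)); cv2.imwrite('pics/m1.png',np.vstack([np.hstack(o),cv2.copyMakeBorder(w,0,0,0,312,0)]))"
```

```text
24.82 [ 2.1 -4.7 -0.5] [ 0.06  0.89  0.66  1.54 -0.63  0.93  0.34]
wrist 213 line ang 3.3482995 median ang about pivot 3.511538803111583 rmax 0.05223994916252713
dial []
pointer_tip [(0.61, array([ 0.5656, -0.11  ]))]
dial []
pointer_tip []
side 9 line ang 3.4109137 median ang about pivot 3.834554080414164 rmax 0.06143019993774705
dial [(0.83, array([ 0.6231, -0.0863])), (0.56, array([ 0.5676, -0.1353]))]
pointer_tip [(0.42, array([ 0.5555, -0.0962]))]
```

View pics/m1.png

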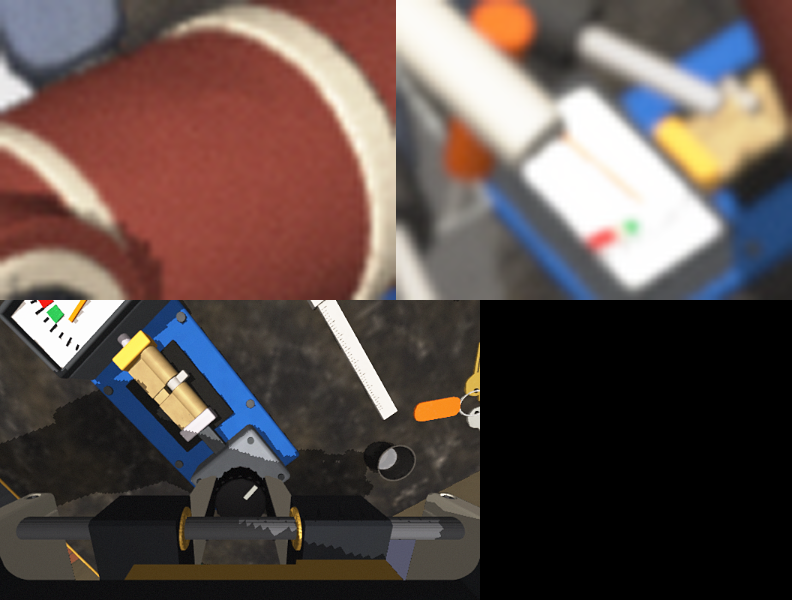

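>>> drive_tool:
  moves:
    - [0,0,0.1,0,0,0.0003,255]
    - [0,0,0.1,0,0,0.0003,255]
    - [0,0,0,0,0,0,255]
    - [0,0,0,0,0,0,255]

```text
t: 25.75
eef_pos: [0.6, -0.2855, 0.2535]
eef_rot: [[0.706, 0.708, 0.002], [0.708, -0.706, -0.002], [-0.0, 0.003, -1.0]]
contact_force: [2.0, -4.3, -1.4]
opening: 0.0374
```

```bash
python3 p.py wrist side
```

```text
25.75 [ 2.  -4.3 -1.4] [ 0.04  0.9   0.71  1.54 -0.68  0.95  0.18]
wrist 399 line ang 3.2746866 median ang about pivot 3.4723847268011427 rmax 0.051816222293805315
dial []
pointer_tip [(0.78, array([ 0.5634, -0.1057]))]
side 7 line ang 3.2574215 median ang about pivot 3.834554080414164 rmax 0.06006132470413828
dial []
pointer_tip [(0.47, array([ 0.5505, -0.0904]))]
```

>>> drive_tool:
  moves:
    - [0,0,0.06,0,0,0.0002,255]
    - [0,0,0.06,0,0,0.0002,255]
    - [0,0,0,0,0,0,255]
    - [0,0,0,0,0,0,255]

```text
t: 26.38
eef_pos: [0.6, -0.2855, 0.2531]
eef_rot: [[0.786, 0.619, 0.002], [0.619, -0.786, -0.002], [-0.0, 0.003, -1.0]]
contact_force: [1.6, -5.3, -1.9]
opening: 0.0377
```

```bash
python3 p.py wrist side; python3 -c "
from h import *
o=[]
for n in ('wrist','side'):
    v=snap(n); r,c=map(int,proj(v,(.590,-.1,.056))); k=90 if n=='wrist' else 25; r=max(r,k);c=max(c,k); o.append(cv2.resize(v[3][r-k:r+k,c-k:c+k],(396,396),interpolation=cv2.INTER_CUBIC))
cv2.imwrite('pics/m2.png',np.hstack(o))"
```

```text
26.38 [ 1.6 -5.3 -1.9] [ 0.02  0.91  0.74  1.55 -0.71  0.96  0.08]
wrist 364 line ang 3.221248 median ang about pivot 3.425333933080802 rmax 0.05120944600136698
dial [(0.84, array([ 0.6208, -0.1033]))]
pointer_tip [(0.61, array([ 0.5654, -0.1038])), (0.54, array([ 0.5929, -0.2908]))]
side 8 line ang 3.3761582 median ang about pivot 3.829962739396855 rmax 0.06143019993774705
dial [(0.73, array([ 0.6165, -0.0803]))]
pointer_tip [(0.61, array([ 0.5449, -0.0863]))]
```

View pics/m2.png

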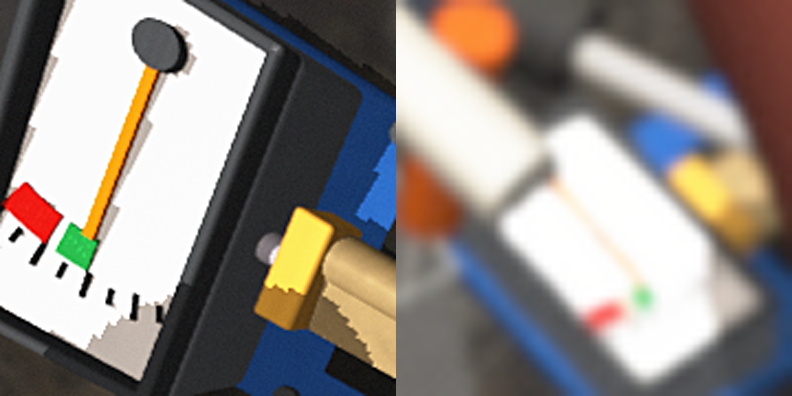

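>>> drive_tool:
  moves:
    - [0,0,0.06,0,0,0.0003,255]
    - [0,0,0,0,0,0,255]
    - [0,0,0,0,0,0,255]
    - [0,0,0,0,0,0,255]

```text
t: 27.12
eef_pos: [0.6, -0.2856, 0.2529]
eef_rot: [[0.821, 0.57, 0.002], [0.57, -0.821, -0.002], [0.0, 0.003, -1.0]]
contact_force: [1.6, -4.9, -0.0]
opening: 0.0374
```

```bash
python3 p.py wrist
```

```text
27.12 [ 1.6 -4.9 -0. ] [ 0.02  0.92  0.76  1.55 -0.72  0.97  0.03]
wrist 346 line ang 3.1934073 median ang about pivot 3.404100659766145 rmax 0.05108812546375463
dial [(0.94, array([ 0.6192, -0.1022]))]
pointer_tip [(0.56, array([ 0.5659, -0.1025]))]
```

>>> drive_tool:
  moves:
    - [0,0,0,0,0,0,120]
    - [0,0,0,0,0,0,60]
    - [0,0,0,0,0,0,0]
    - [0,0,0,0,0,0,0]
    - [0,0,0,0,0,0,0]

```text
t: 27.68
eef_pos: [0.5999, -0.2837, 0.2521]
eef_rot: [[0.821, 0.57, -0.001], [0.57, -0.821, 0.002], [0.001, -0.002, -1.0]]
contact_force: [0.2, 0.1, -0.2]
opening: 0.0661
```

>>> drive_tool:
  moves:
    - [0,0,0,0,0,0,0]
    - [0,0,0,0,0,0,0]
    - [0,0,0,0,0,-0.005,0]
    - [0,0,0,0,0,-0.015,0]
    - [0,0,0,0,0,-0.02,0]

```text
t: 28.1
eef_pos: [0.5996, -0.2841, 0.2915]
eef_rot: [[0.822, 0.569, -0.003], [0.569, -0.822, 0.002], [-0.002, -0.004, -1.0]]
contact_force: [-0.1, -1.0, -0.1]
opening: 0.0922
```

>>> drive_tool:
  moves:
    - [0,0,0,0,0,-0.02,0]
    - [0,0,0,0,0,-0.02,0]
    - [0,0,0,0,0,-0.01,0]
    - [0,0,0,0,0,0,0]
    - [0,0,0,0,0,0,0]

```text
t: 28.52
eef_pos: [0.5998, -0.2845, 0.3425]
eef_rot: [[0.822, 0.569, 0.0], [0.569, -0.822, 0.0], [0.0, 0.0, -1.0]]
contact_force: [0.2, 1.0, -0.6]
opening: 0.093
```

```bash
python3 p.py wrist; python3 w.py w9.png | grep -E 'brass_c|gold [23]'; python3 -c "
from h import *
v=snap('wrist'); cv2.imwrite('pics/m3.png',v[3])"
```

```text
28.52 [ 0.2  1.  -0.6] [-0.01  0.82  0.82  1.47 -0.64  1.13 -0.03]
wrist 134 line ang 3.1943882 median ang about pivot 3.338567061386944 rmax 0.05163250400000209
dial [(0.92, array([ 0.6191, -0.0979])), (0.16, array([ 0.5977, -0.2912]))]
pointer_tip [(0.62, array([ 0.5635, -0.1005]))]
brass_center 0.73 [323.1 318.9] [ 0.4592 -0.3787  0.0085]
brass_center 0.67 [289.7 243.3] [ 0.4454 -0.2739  0.0085]
brass_center 0.6 [151.8 231.9] [ 0.584  -0.1773  0.0085]
gold 2281 [150.58   228.4432] [ 586.1238 -173.6664] (40.32370376586914, 81.93543243408203) 9.104315757751465
```

View pics/m3.png

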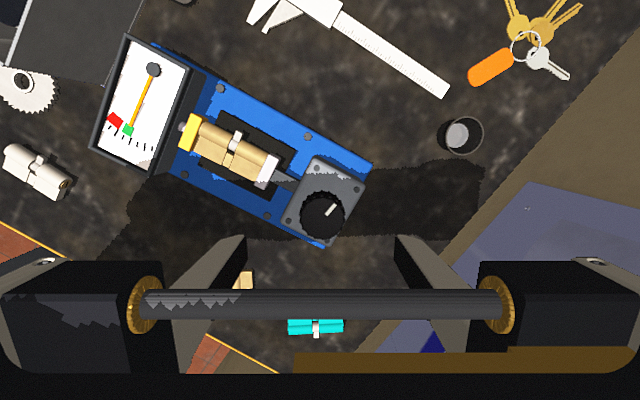

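```bash
python3 -c "
from workcell import ctrl
print(ctrl.sign_off())"
```

```text
the job is handed in; nothing more can be done
None
```

The job is handed in. The brass cylinder lies flat on the bed, clamped lengthwise between the jaws, with the pointer in the green band. No verdict is given at hand-in, so these are my own last checks.

**What I did**
- I gripped the larger gold cylinder across its width and set it on the bed. First contact read about 2 N, so the set-down was gentle.
- I took the knob in a single grip and turned it about 2.9 rad clockwise. The gripper followed it down about 3 mm per rad.
- The vertical force stayed within about 4 N of zero against the 12 N limit.
- I opened the fingers, lifted clear and handed in at about 29 s of the 72 s allowed.

**Last checks**
- **Pointer:** it turned about 0.474 rad from rest, measured in the wrist picture after letting go. The picture agrees: the tip sits on the green mark, well short of red.
- **Robot:** the fingers were fully open above the knob, with no contact force beyond noise.
- **Bystanders:** the steel cylinder and the cutter look untouched in the last picture. I did not check the remote again, but the arm never came down near it.

**What disagreed**
- **Cylinder position:** the last wrist estimate put the cylinder's centre about 16–18 mm from the bed's centre. The jaw positions imply about 11 mm. Both are under the 22 mm limit.
- **Cylinder angle:** the same estimate gave about 9° against the vice's 6.5°. That outline includes the cam and the visible sides, so I did not rely on it. In the picture the cylinder looks straight.
- **Pointer reading:** the trained networks' pointer and dial positions from the top and side cameras were too scattered to use. I relied on the wrist camera instead.

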